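# Dry-fit the dowelled knob on the bronze pot's lid

## Task

Dry-fit the bridge-shaped bronze knob on the lid of the pot: lift it out of the wooden parts rest, feel with the steel dowel under its foot for the hole drilled in the recess on top of the lid, and let it down until its foot sits fully home and flush, the bridge in line with the pot's two lug handles. The bronze is brittle: never press or knock the pot with more than 25 N, and keep hold of the knob until it is home. Leave the leg fragment and everything else on the bench where it is.

Things in the scene. Friction and masses are not known exactly. Their poses are not given: they have to be found in the camera images.
- knob: the lid's knob, green bronze, 0.09 to 0.18 kg: round foot 34 mm across (4 mm thick at the edge, 9 mm in the middle), two short posts, a straight bridge bar on top; a steel dowel 8 mm across, end chamfered 1.5 mm, sticks out 12 mm below. Origin: centre of the foot's underside; x along the bridge, z up. It starts upright in a hole of the parts rest, its foot lying on the block
- knob_grip (a point): middle of the knob's bridge bar, 31 mm above the knob's origin; the bar is 44 mm long (x), 12 mm wide (y), 14 mm high, from 24 to 38 mm above the foot's underside: grip it across the 12 mm; axes as the knob's
- knob_tip (a point): centre of the lower end of the knob's dowel, 12 mm below the knob's origin; axes as the knob's
- pot: round green bronze pot with its lid on, 156 mm wide, standing in a rubber-padded ring cradle; pot, lid and cradle are fixed and do not give way. Two lug handles on either side of the shoulder reach 100 mm out from the axis and 100 mm above the table. Top of the lid: a flat ring 126 mm above the table round the recess. Origin: on the pot's axis at table height; x runs through the two lugs, z up
- seat (a point): centre of the floor of the lid's round recess (60 mm across, 2 mm deep), 124 mm above the table; axes as the pot's. This is NOT the dowel hole. The lid's only hole, in this floor, is round, 10 mm across, 15 mm deep, vertical, blind; hand-drilled with its axis 4.5 to 8 mm from this point in any direction, other in every start. The knob is home when its origin is at this height
- rest: wooden parts rest, fixed: a block 190 x 80 x 28 mm with two loose blind holes 16 mm across and 20 mm deep, 43 mm either side of its middle. Origin: centre of its underside; x along its length, z up. The knob stands in one hole, the leg fragment in the other; which is in which varies.
- leg: broken-off leg of the pot, green bronze: foot and dowel like the knob's, but a plain round stump 24 mm thick and 48 mm high stands on it instead of a bridge. Not needed: leave it in the rest. Origin: centre of the foot's underside, z up.
- spatula: spatula 200 mm long lying on the bench behind the rest; leave it. Origin near the middle of its underside, x along it
- brush: flat brush 160 mm long lying on the bench left of the pot; leave it. Origin near the middle of its underside, x along it
- solvent: brown glass bottle 60 mm across, 125 mm high; leave it. Origin: centre of its underside
- brush_jar: glass jar 76 mm across and 95 mm high with brushes standing in it, up to 220 mm high; leave it. Origin: centre of its underside
- bowl: white bowl 120 mm across, 42 mm high, with sherds in it; leave it. Origin: centre of its underside
- swab_tray: clear tray of swabs 85 x 55 x 20 mm; leave it. Origin: centre of its underside
- calliper: steel calliper 165 mm long lying flat; leave it. Origin: middle of its beam's underside, x along the beam
Things that resemble listed ones, but are neither listed nor needed, are in the scene too. Leave any purple look-alike of the knob alone.

How it is judged:
By the outcome, as a careful person would: the job done as asked, in the order asked, and still so for the second after the job is handed in, with the robot touching nothing.
It also fails if it takes over 72 s, if anything falls off the work surface, if the arm or the gripper's body presses on something with over 40 N, if the wrist force passes 120 N, or if a joint passes its speed limit or range.

## Robot

A 7-joint arm with a two-finger parallel gripper is mounted at the origin on the work surface. World frame = base frame: x ahead of the robot, y to its left, z up, the work surface at z = 0. Lengths are in m, angles in degrees, forces in N, time in s.
With the tool pointing down it reaches from about 0.375 to 0.925 m from the base axis. Payload 3.1 kg.
Tool frame: the origin (TCP) lies midway between the tips of the shut fingers; the grasp point (between the pads) lies 19 mm behind it; z points along the fingers, y is the line along which they close (so a half turn about z gives the same grasp; the last joint's range is limited). The gripper opens to 85 mm and grips with 20 to 120 N. Pads are 22 mm wide; open, the fingers measure 114 mm over their backs; the gripper's body (76 mm by 85 mm) begins 54 mm behind the grasp point. The pads swing forward as they close: fully open they stand 13 mm farther back than shut.
Start: joints at [60.459, 21.939, 2.515, 91.553, -1.026, 66.532, -2.859], TCP at [0.264, -0.594, 0.231] pointing down, gripper open.
Joint ranges: [-149.38, 149.38], [-23.57, 123.04], [-84.95, 90], [0, 143.3], [-89.99, 269.99], [3.08, 112.72], [-163.45, 163.45]. Speed limits (degrees/s): [159.86, 159.86, 180, 180, 180, 180, 180].

## Interface

Orientations are given as a 3x3 rotation matrix whose columns are the frame's x, y, z axes.
In Python, from rig import manip gives the robot as it stands. Calls block until the motion is done:
- manip.move_ptp(position, orientation): joint-space move of the TCP to a pose.
- manip.move_l(position, frame=None, velocity=0.15, guard=None): straight line of the TCP; frame=None keeps the orientation; velocity is the mean speed in m/s. With guard (N) it stops when the force on the tool has changed by that much, and returns True; else False.
- manip.set_joints(angles): joint-space move.
- manip.command_gripper(opening): finger opening in m; the grip force is fixed at half the most; returns when the fingers have stopped.
- manip.pause(seconds).
- manip.solve_ik(position, orientation): joint angles nearest the present ones, or None.
- manip.get_state(): the state.
- manip.camera(name): name is "scene" or "top" or "wrist"; returns a dict with "pixels" (420x560x3 uint8, red, green, blue), "fx", "fy", "cx", "cy" (pixels), "R" (3x3) and "t" (3): a world point X has camera coordinates R X + t. Camera axes: x right, y down, z forward; pixel columns grow to the right and rows downward; lengths in m; the calibration is good to about 2 mm. A picture is of the moment at which its call begins. There is no depth.
A pose or a line that the arm cannot do raises manip.IKError and nothing moves.
- manip.sign_off(): hands the job in; it is judged then, once.
The state is a dict: "time_s": time; "q": joint angles; "qd": joint speeds; "joint_efforts": joint torques, N m; "eef_pos": TCP position; "tool_rot": TCP orientation; "force": force on the tool from outside, world axes, zero at the start; "moment": the same for the moment, N m; "gripper_width": finger opening in m; "gripper_force": force on a finger pad.
Only numpy, scipy, OpenCV 4.12 (cv2) and the standard library are available. Lean on these libraries where they do the work, as an engineer would, in place of code of your own. Each camera call takes 0.05 s, during which the arm holds its last target. There are 200 camera calls.

## Working session

There is one attempt and no reset: what is moved stays moved. The work goes in short steps, each a Python script; the robot and the scene stay as the last script left them, time stands still between calls to the robot, and variables do not carry over. Pictures are saved under pics/ and viewed, at most 10 in all, crops included, and the job is handed in when it is done.

```bash
ls; mkdir -p pics; python3 - <<'E'
from rig import manip
import cv2,numpy as np
for n in("scene","top"):
    c=manip.camera(n); cv2.imwrite(f"pics/{n}0.png",c["pixels"][:,:,::-1])
    print(n,c["fx"],c["cx"],c["cy"],np.round(c["R"],4).tolist(),np.round(c["t"],4), -c["R"].T@c["t"])
s=manip.get_state();print(s["time_s"],s["force"],s["tool_rot"])
E
```

```text
pics
scene 477.4836320306219 282.113310126467 215.66710166423888 [[0.7628, 0.6464, -0.0137], [0.4492, -0.5452, -0.7078], [-0.465, 0.5338, -0.7063]] [-0.404  -0.1908  1.4861] [ 1.08497961 -0.63606196  0.90897162]
top 442.54968780380483 278.30026215091095 209.93432222276851 [[0.02, -0.9997, 0.0106], [-0.9971, -0.0207, -0.0726], [0.0728, -0.0091, -0.9973]] [-0.0389  0.5557  1.1061] [ 0.47441866 -0.01728888  1.14388406]
0.1 [-0.13426504  0.27755475  0.44273094] [[ 9.13949596e-01  4.05826243e-01 -1.09342936e-03]
 [ 4.05827698e-01 -9.13947056e-01  2.15847875e-03]
 [-1.23369220e-04 -2.41648470e-03 -9.99997073e-01]]
```

View pics/scene0.png

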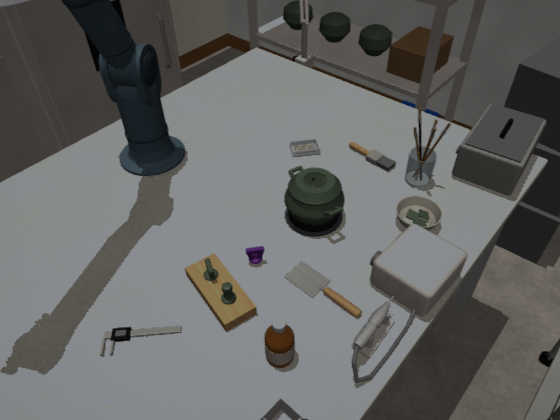

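View pics/top0.png

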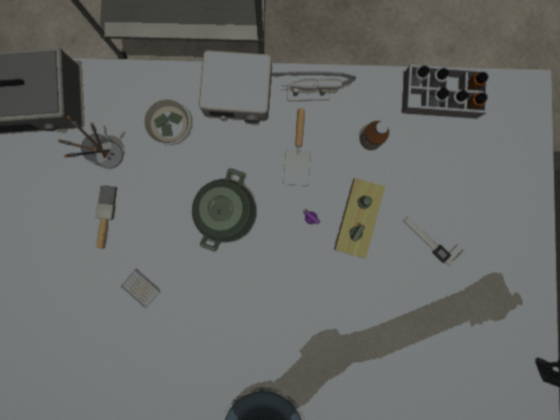

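Scene: the candidates are the bridge knob at scene (210,270) / top (357,232), the leg stump at scene (229,292) / top (365,202), and the purple look-alike at scene (256,255) / top (311,217). I choose the green bridge in the near hole. The pot is at top (224,210), with lugs at (235,177) and (210,242).

```bash
cat > h.py <<'E'
from rig import manip
import cv2,numpy as np
def ray(c,uv,z):
    C=-c["R"].T@c["t"]; d=c["R"].T@np.array([(uv[0]-c["cx"])/c["fx"],(uv[1]-c["cy"])/c["fy"],1])
    return (C+d*(z-C[2])/d[2])
def proj(c,X):
    p=c["R"]@np.asarray(X)+c["t"]; return np.array([c["fx"]*p[0]/p[2]+c["cx"],c["fy"]*p[1]/p[2]+c["cy"]])
def down(a):  # tool down, tool y axis along heading a+90 (deg); tool x along a
    a=np.radians(a); return np.array([[np.cos(a),np.sin(a),0],[np.sin(a),-np.cos(a),0],[0,0,-1.]])
E
python3 - <<'E'
from h import *
t=manip.camera("top");s=manip.camera("scene")
for n,uv,z in [("knob",(357,232),.06),("leg",(365,202),.076),("pot",(221,209),.126),("lugA",(235,177),.1),("lugB",(210,242),.1),("purple",(311,217),.03)]:
    print(n,ray(t,uv,z).round(4))
for n,uv,z in [("knob",(211,268),.06),("leg",(228,288),.076),("pot",(315,182),.126)]:print(n,ray(s,uv,z).round(4))
a=cv2.resize(t["pixels"][165:270,320:400],None,fx=5,fy=5,interpolation=2)
b=cv2.resize(t["pixels"][165:255,180:265],None,fx=4.7,fy=5.83,interpolation=2)
cv2.imwrite("pics/crop.png",np.hstack([a,b])[:,:,::-1])
E
```

```text
knob [ 0.5033 -0.2212  0.06  ]
leg [ 0.576  -0.2371  0.076 ]
pot [0.5481 0.1054 0.126 ]
lugA [0.6269 0.0776 0.1   ]
lugB [0.4718 0.132  0.1   ]
purple [ 0.5396 -0.1103  0.03  ]
knob [ 0.5101 -0.2259  0.06  ]
leg [ 0.589  -0.2484  0.076 ]
pot [0.5559 0.0985 0.126 ]
```

View pics/crop.png

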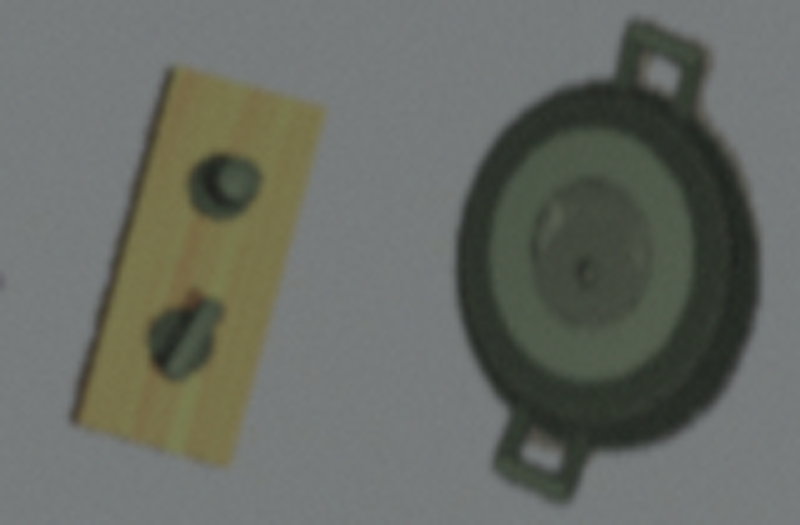

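The crop confirms the bridge bar at top (355,240)–(362,225), heading about -25°. The leg is the plain stump. The pot recess shows a dark dot, the hole, near top (220,212). I'll move above the knob and look from close by.

```bash
python3 - <<'E'
from h import *
manip.move_ptp([.47,-.223,.22],down(-25))
c=manip.camera("wrist");cv2.imwrite("pics/w1.png",c["pixels"][:,:,::-1])
np.save("pics/w1.npy",c,allow_pickle=True)
print((-c["R"].T@c["t"]).round(3),c["R"].round(3).tolist(),c["fx"],proj(c,[.506,-.223,.066]));s=manip.get_state();print(s["time_s"],s["q"],s["eef_pos"],s["force"])
E
```

```text
[ 0.539 -0.257  0.363] [[-0.425, -0.905, 0.001], [-0.863, 0.406, 0.3], [-0.272, 0.126, -0.954]] 300.4264556901551 [264.9675087  162.28825542]
1.8167 [ 26.95809812   8.92680664  -6.51169384 109.65650182   1.1800846
  61.45905294 -95.16190409] [ 0.46968989 -0.22448755  0.22008862] [-0.58300452 -1.05824951  0.07453716]
```

View pics/w1.png

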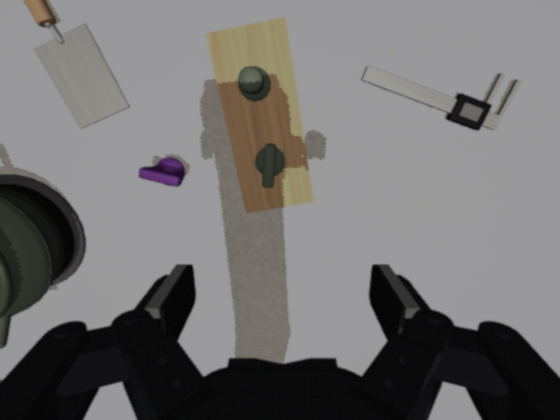

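Wrist picture: the bar runs from (270,144) to (268,187), the foot is centred near (269,161), and the leg is at (253,82). I'll measure the bar's ends on its top face (z 0.066), then take a closer crop.

```bash
python3 - <<'E'
from h import *
c=np.load("pics/w1.npy",allow_pickle=True).item()
a,b=ray(c,(270,145),.066),ray(c,(268,187),.064)
print(a,b,np.linalg.norm(a-b),np.degrees(np.arctan2(*(a-b)[1::-1])),(a+b)/2)
m=(a+b)/2
# closer, camera nearly over knob
ang=np.degrees(np.arctan2(*(a-b)[1::-1])); d=np.array([np.cos(np.radians(ang)),np.sin(np.radians(ang))])
manip.move_l([*(m[:2]-.02*d),.15],down(ang),velocity=.12)
manip.pause(.2)
c=manip.camera("wrist");np.save("pics/w2.npy",c,allow_pickle=True)
p=proj(c,[*m[:2],.066]);u,v=p.astype(int);print(p)
u0,v0=max(u-70,0),max(v-70,0);print(u0,v0)
k=cv2.convertScaleAbs(c["pixels"][v0:v0+140,u0:u0+140],alpha=1.8)
cv2.imwrite("pics/w2.png",cv2.resize(k,None,fx=4,fy=4,interpolation=2)[:,:,::-1])
E
```

```text
[ 0.51897178 -0.2347975   0.066     ] [ 0.4818783  -0.21449663  0.064     ] 0.04233262480290155 -28.691424857461193 [ 0.50042504 -0.22464706  0.065     ]
[281.66090996 192.50825611]
211 122
```

View pics/w2.png

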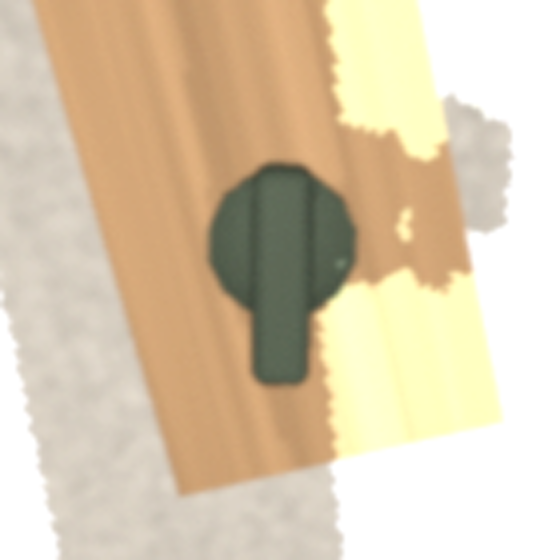

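```bash
python3 - <<'E'
from h import *
c=np.load("pics/w2.npy",allow_pickle=True).item()
a,b=ray(c,(281.6,164.5),.066),ray(c,(280.6,217.5),.066)
m=(a+b)/2; ang=np.degrees(np.arctan2(*(a-b)[1::-1]));print(a,b,np.linalg.norm(a-b),ang,m)
l,r=ray(c,(211+258/4,192),.066),ray(c,(211+306/4,192),.066);print(np.linalg.norm(l-r))
if abs(np.linalg.norm(a-b)-.044)<.004:
    R=down(ang)
    manip.move_ptp([*m[:2],.12],R)
    print(manip.move_l([*m[:2],.042],velocity=.1,guard=8))
    s=manip.get_state();print(s["force"],s["eef_pos"])
    manip.command_gripper(0.0)
    s=manip.get_state();print(s["force"],s["moment"],s["gripper_width"],s["gripper_force"],s["eef_pos"],s["time_s"])
    manip.move_l([*m[:2],.10],velocity=.1)
    manip.pause(.2);s=manip.get_state();print(s["force"],s["moment"],s["gripper_width"],s["gripper_force"],s["eef_pos"],s["time_s"])
E
```

```text
[ 0.51963776 -0.23515104  0.066     ] [ 0.48275792 -0.2139691   0.066     ] 0.04252995685849384 -29.870906159459278 [ 0.50119784 -0.22456007  0.066     ]
0.009369461338466748
False
[ 0.59837421 -0.78451921  0.26327872] [ 0.50186209 -0.22477665  0.04263745]
[-0.18450574  0.42136948  1.70578291] [ 0.08841409  0.00110278 -0.02479455] 0.010966606094303976 59.61619019508362 [ 0.5015299  -0.22449127  0.04225269] 4.6917
[-0.45555873 -0.04124954 -1.49927326] [ 0.04265994 -0.0287951  -0.02081635] 0.010798996390261053 59.1563218832016 [ 0.50043788 -0.22426537  0.09904262] 5.625
```

```bash
python3 - <<'E'
from h import *
manip.move_l([.5005,-.2243,.2],velocity=.2)
d=np.array([np.cos(np.radians(-19.3)),np.sin(np.radians(-19.3))])
manip.move_ptp([*(np.array([.552,.102])-.06*d),.235],down(-19.3))
manip.pause(.3)
c=manip.camera("wrist");np.save("pics/w3.npy",c,allow_pickle=True)
print(proj(c,[.552,.102,.124]),manip.get_state()["time_s"])
k=cv2.convertScaleAbs(c["pixels"],alpha=1.8)
cv2.imwrite("pics/w3.png",cv2.resize(k,(784,588),interpolation=2)[:,:,::-1])
E
```

```text
[280.43157911 137.13435335] 7.9333
```

View pics/w3.png

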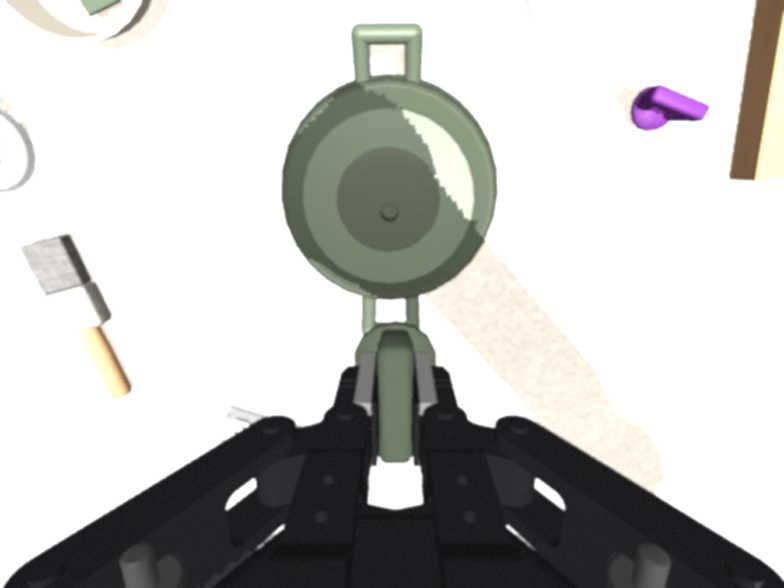

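Wrist picture (pixels of the 1.4x view): hole at (390,212), recess centred at (388,199), far lug centred at (388,33), near lug legs centred at about (391,310). The held knob's foot has its front edge at (395,322). I'll compute positions, then take a closer look at the hole.

```bash
python3 - <<'E'
from h import *
c=np.load("pics/w3.npy",allow_pickle=True).item()
P=lambda u,v,z:ray(c,(u/1.4,v/1.4),z)
h=P(390,212,.124);r=P(388.5,199,.124);A=P(387.7,33,.1);B=P(391,310,.097)
print(h,r,np.linalg.norm(h-r),A,B,np.linalg.norm((A-r)[:2]))
ang=np.degrees(np.arctan2(*(A-B)[1::-1]));ang2=np.degrees(np.arctan2(*(A-r)[1::-1]));print(ang,ang2)
s=manip.get_state();e=s["eef_pos"];R=s["tool_rot"];d=R[:2,0]
print("bar center pix",[proj(c,[*(e[:2]+k*d),e[2]+.024])*1.4 for k in(-.022,.022)], "foot front", proj(c,[*(e[:2]+.017*d),e[2]-.0143])*1.4, [proj(c,[*(e[:2]+k*R[:2,1]),e[2]-.0123])*1.4 for k in(-.017,.017)])
dd=np.array([np.cos(np.radians(ang)),np.sin(np.radians(ang))])
manip.move_ptp([*(h[:2]-.05*dd),.18],down(ang));manip.pause(.3)
c=manip.camera("wrist");np.save("pics/w4.npy",c,allow_pickle=True)
print(proj(c,h),manip.get_state()["time_s"],manip.get_state()["force"])
k=cv2.convertScaleAbs(c["pixels"][40:340,140:420],alpha=1.8)
cv2.imwrite("pics/w4.png",cv2.resize(k,None,fx=2,fy=2,interpolation=2)[:,:,::-1])
E
```

```text
[0.54156958 0.10735464 0.124     ] [0.5490072 0.1056357 0.124    ] 0.007633669623972124 [0.63593672 0.07527633 0.1       ] [0.47391102 0.13107743 0.097     ] 0.09207840586392986
-19.003533385254507 -19.25130384708407
bar center pix [array([394.03648128, 466.14056858]), array([393.72846508, 347.72265493])] foot front [393.89116909 318.49736886] [array([352.15976344, 359.47059762]), array([435.79855404, 359.31034891])]
[283.15294039 159.29634928] 8.6167 [ 0.11516686  0.19049335 -0.83775589]
```

View pics/w4.png

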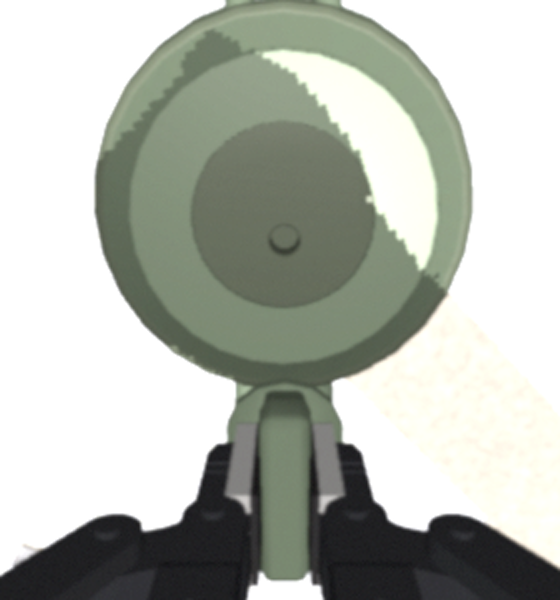

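The hole is at crop (284.5,238), i.e. image (282.3,159). The held foot is centred at image x≈282.5 with its front edge at row 232. I'll correct for the foot's offset, then feel for the hole.

```bash
cat > feel.py <<'E'
from h import *
R=down(-19.1)
def probe(p,zstop,guard=3,v=.02):
    """from above p: lower until contact or zstop; returns contact,z,force"""
    f0=np.array(manip.get_state()["force"])
    hit=manip.move_l([*p,zstop],R,velocity=v,guard=guard)
    s=manip.get_state()
    return hit,np.array(s["eef_pos"]),np.array(s["force"])-f0,s
E
python3 - <<'E'
from feel import *
c=np.load("pics/w4.npy",allow_pickle=True).item()
s=manip.get_state();e=np.array(s["eef_pos"]);T=np.array(s["tool_rot"])
h=ray(c,(282.3,159),.124);rc=ray(c,(140+283/2,40+214/2),.124);print(h,rc,np.linalg.norm(h-rc))
zf=e[2]-.0143
F=ray(c,(282.5,232),zf);F[:2]-=.017*T[:2,0]
off=T.T@(F-e);print("knob offset in tool",off)
off[2]=0
p=(h-T@off)[:2];print("target",p,h[:2])
np.save("p.npy",p)
manip.move_l([*p,.158],R,velocity=.1);manip.pause(.3)
hit,e,f,s=probe(p,.1455);print(hit,e,f,s["moment"],s["time_s"])
E
```

```text
[0.54194045 0.10782704 0.124     ] [0.5495339  0.10576132 0.124     ] 0.007869413303850211
knob offset in tool [-0.00278223  0.00016927  0.01429281]
target [0.54462604 0.10708072] [0.54194045 0.10782704]
True [0.54380702 0.10735762 0.14844046] [-1.41073364 -1.24440531  1.66662598] [ 0.1658865   0.05465946 -0.01280419] 10.125
```

```bash
python3 - <<'E'
from feel import *
h=np.array([.54194,.10783]);d=R[:2,0];y=R[:2,1]
for a,b in [(.0013,0),(0,0),(.0013,.0015),(.0013,-.0015),(0,.0018),(0,-.0018),(-.0013,0)]:
    p=h+a*d+b*y
    e=manip.get_state()["eef_pos"]
    manip.move_l([*e[:2],.154],R,velocity=.04)
    manip.move_l([*p,.154],R,velocity=.03);manip.pause(.15)
    hit,e,f,s=probe(p,.1445);print(a,b,hit,e.round(5),f.round(2),round(s["time_s"],2))
    if not hit: np.save("p.npy",p);break
E
```

```text
0.0013 0 False [0.54301 0.1074  0.14432] [ 0.18  0.95 -0.12] 11.45
```

The dowel is in the hole: 6 mm below floor contact with no force. Letting it down until the foot lands.

```bash
python3 - <<'E'
from feel import *
p=np.load("p.npy")
hit,e,f,s=probe(p,.1340,guard=5,v=.015);print(hit,e,f,s["force"],s["moment"],s["time_s"],s["gripper_width"])
manip.pause(.3);s=manip.get_state();print(s["eef_pos"],s["force"])
c=manip.camera("wrist")
k=cv2.convertScaleAbs(c["pixels"][120:400,140:420],alpha=1.8)
cv2.imwrite("pics/w5.png",cv2.resize(k,None,fx=2,fy=2,interpolation=2)[:,:,::-1])
E
```

```text
True [0.5431408  0.10765834 0.1382006 ] [ 0.49280582 -0.81767572  5.63536907] [ 0.28074312 -0.13511039  4.21254867] [-0.04242889  0.06169006 -0.02575934] 11.9417 0.01072329306137475
[0.54315244 0.10765988 0.13820481] [-0.12440099  0.31378903  6.38451612]
```

View pics/w5.png

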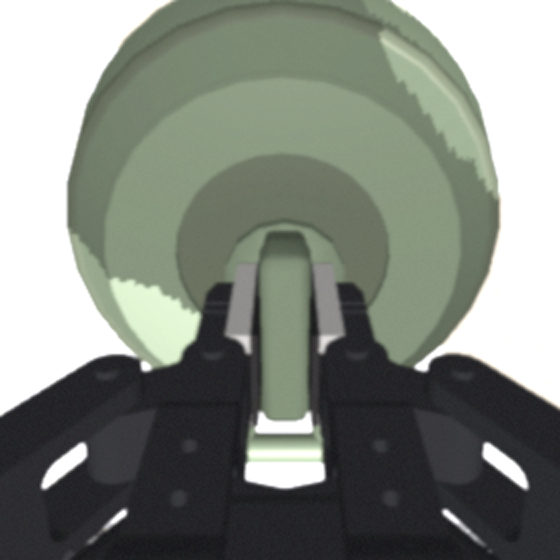

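The wrist view shows the foot flat in the recess, with the bridge at (285,325) in line with the near lug at (285,447). TCP z of 0.1382 matches the predicted home height of 0.1383. Releasing and backing off.

```bash
python3 - <<'E'
from feel import *
manip.command_gripper(.04)
s=manip.get_state();print(s["force"],s["gripper_width"])
e=np.array(s["eef_pos"])
manip.move_l([*e[:2],.235],R,velocity=.1)
manip.move_l([*(e[:2]-.06*R[:2,0]),.235],R,velocity=.15);manip.pause(.3)
c=manip.camera("wrist");np.save("pics/w6.npy",c,allow_pickle=True)
k=cv2.convertScaleAbs(c["pixels"][0:240,160:400],alpha=1.8)
cv2.imwrite("pics/w6.png",cv2.resize(k,None,fx=2.5,fy=2.5,interpolation=2)[:,:,::-1])
print(manip.get_state()["time_s"])
E
```

```text
[-0.82266805 -0.53396178  0.00716965] 0.039841343156363986
14.7167
```

View pics/w6.png

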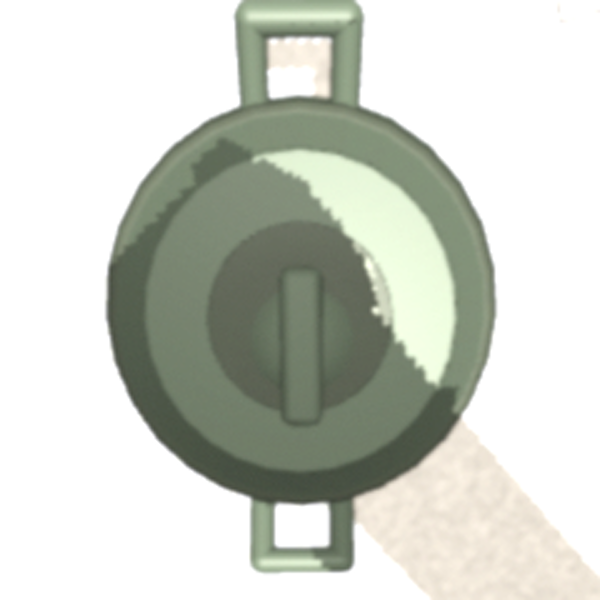

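The knob is home. Its bridge runs (302,268)–(301,424) and the lugs are at (299.5,15) and (302,560), so they line up within about 1°. Handing in.

```bash
python3 -c "
from rig import manip
print(manip.sign_off())"
```

```text
the job is handed in; nothing more can be done
None
```

The knob is home in the lid's hole: its foot is flush in the recess by the measured height, its bridge is within about 1° of the lugs, the gripper is clear, and the job was handed in at about 15 s.

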